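Unstack the specimen mounts and load the spring holder

ROBOT

A 6-joint arm with a two-finger parallel gripper is mounted at the origin on a cart in front of the work surface, level with it; the furniture and walls round the work are solid. World frame = base frame: x ahead of the robot, y to its left, z up, the work surface at z = 0. Lengths are in mm, angles in rad, forces in N, time in s.
With the tool pointing down it reaches from about 275 to 1000 mm from the base axis. Payload 8.4 kg.
Tool frame: the origin (TCP) lies at the very end of the fingers, on their centre line; the grasp point (between the pads) lies 19 mm behind it; z points along the fingers, y is the line along which they close (so a half turn about z gives the same grasp; the last joint's range is limited). The gripper opens to 85 mm and grips with 20 to 120 N. Pads are 22 mm wide; open, the fingers measure 114 mm over their backs; the gripper's body (76 mm by 85 mm) begins 54 mm behind the grasp point. The pads swing forward as they close: fully open they stand 13 mm farther back than shut.
Start: joints at [1.163, 0.353, 1.633, -0, 1.155, -0.002], TCP at [246.72, 574.245, 231.281] pointing down, gripper open.
Joint ranges: [-2.63, 2.63], [-0.92, 2.1], [0.06, 2.66], [-1.3, 4.44], [0, 2.69], [-3.02, 3.02]. Speed limits (rad/s): [2.22, 2.22, 2.79, 3.14, 3.14, 3.14].

INTERFACE

Orientations are given as [roll, pitch, yaw] about the fixed x, y, z axes, in that order (R = Rz(yaw) Ry(pitch) Rx(roll)).
In Python, from rig import sensors, grab_frame, camera_params, order gives the robot as it stands. The module is installed in compiled form; this text tells all that it offers.
- The arm moves only by the tool move_arm, never from a script. Its argument "motion" is a list of rows, each a list of 7 numbers: the turn, a rotation vector about the tool's x, y, z in rad, then the shift along the tool's x, y, z in m, then the finger opening in m, from 0 to 0.0854. A call has 1 to 8 rows; each row is the pose to reach, as a shift and turn from the pose commanded when the call began, along the tool's axes at that moment; what a row does not reach only later rows make up. A row lasts 1/8 s, in which the tool goes at most 62.5 mm and 10.7 degrees, less where a joint would pass 70% of its speed; a pose out of reach is approached as far as the arm can. A call with a gripper value outside its range is refused whole. The fingers move at their own pace and stop on an object; "grip_force" is the grip in N (left out, the last holds). Time passes only in rows, so rows that repeat a pose let the fingers close. It gives the time, the measured TCP pose, the force, the opening and the grip force at its end, in the units of the state.
- sensors.sense(): the state, without advancing time (a new reading comes with each control period).
- grab_frame(name): name is "scene" or "side" or "wrist"; returns (picture, depth): 400x640x3 uint8, red, green, blue; 400x640 float32, mm along the optical axis (not along the pixel's ray), 0 where there is no reading.
- camera_params(name): a dict with "camera_matrix" (3x3 intrinsics, pixels), "world_from_camera" (4x4, takes a point from camera to world coordinates). Camera axes: x right, y down, z forward; pixel columns grow to the right and rows downward; lengths in mm; the calibration is good to about 2 mm. A picture is of the moment at which its call begins: read the wrist's pose just before it. camera_params takes no time and is no camera call; for the wrist camera it gives the pose at the moment of the call.
- order.sign_off(): hands the job in; it is judged then, once.
The state is a dict: "clock": time; "qpos": joint angles; "qvel": joint speeds; "joint_efforts": joint torques, N m; "eef_pos": TCP position; "tcp_rot": TCP orientation; "contact_force": force on the tool from outside, world axes, zero at the start; "wrist_torque": the same for the moment, N m; "opening": opening from 0.0 (shut) to 1.0 (fully open); "grasp_force": force on a finger pad.
Only numpy, scipy, OpenCV 4.12 (cv2) and the standard library are available. Lean on these libraries where they do the work, as an engineer would, in place of code of your own. Each camera call takes 0.05 s, during which the arm holds its last target. There are 200 camera calls.

TASK

Take the two piles of round resin specimen mounts apart and set each mount, sample face up, flat in the shallow dish of its own colour; the black mount goes into the aluminium spring holder instead, and is pressed down there until it stops, flush with the holder's rim. Do not let any mount tip over or onto its edge.

Things in the scene. Friction and masses are not known exactly. Their poses are not given: they have to be found in the camera images.
- mount_red: Loose specimen mount: plain solid disc of red resin, 58 mm in diameter, 22 mm high, with a small bright steel sample let into its upper face. Origin: centre of its underside; z up, yaw has no meaning. Stands on the bench as the bottom of a pile. 15 to 110 g.
- mount_blue: Loose specimen mount: plain solid disc of blue resin, 58 mm in diameter, 22 mm high, with a small bright steel sample let into its upper face. Origin: centre of its underside; z up, yaw has no meaning. Stands on the bench as the bottom of a pile. 15 to 110 g.
- mount_black: Loose specimen mount: plain solid disc of black resin, 42 mm in diameter, 22 mm high, with a small bright steel sample let into its upper face. Origin: centre of its underside; z up, yaw has no meaning. Lies second in one of the two piles, on the red or the blue mount. 15 to 110 g.
- mount_green: Loose specimen mount: plain solid disc of green resin, 42 mm in diameter, 22 mm high, with a small bright steel sample let into its upper face. Origin: centre of its underside; z up, yaw has no meaning. Lies second in one of the two piles, on the red or the blue mount. 15 to 110 g.
- mount_yellow: Loose specimen mount: plain solid disc of yellow resin, 26 mm in diameter, 22 mm high, with a small bright steel sample let into its upper face. Origin: centre of its underside; z up, yaw has no meaning. Lies on top of the black mount, third in its pile. 15 to 110 g.
- dish_red: Fixed shallow round dish of red plastic with a white floor, 82 mm in outer diameter, for the red mount. Origin: centre of its underside on the bench; inner floor 4 mm above it, rim 9 mm above it, wall 4 mm, recess 74 mm in diameter.
- dish_blue: Fixed shallow round dish of blue plastic with a white floor, 82 mm in outer diameter, for the blue mount. Origin: centre of its underside on the bench; inner floor 4 mm above it, rim 9 mm above it, wall 4 mm, recess 74 mm in diameter.
- dish_green: Fixed shallow round dish of green plastic with a white floor, 66 mm in outer diameter, for the green mount. Origin: centre of its underside on the bench; inner floor 4 mm above it, rim 9 mm above it, wall 4 mm, recess 58 mm in diameter.
- dish_yellow: Fixed shallow round dish of yellow plastic with a white floor, 50 mm in outer diameter, for the yellow mount. Origin: centre of its underside on the bench; inner floor 4 mm above it, rim 9 mm above it, wall 4 mm, recess 42 mm in diameter.
- spring_holder: Fixed aluminium cup, 74 mm across, 36 mm high, on a dark 82 mm square foot; for the black mount. Origin: centre of underside. Bore 58 mm. A dark-faced follower plate in the bore starts 6 mm below the rim, slides down 16 mm to a hard stop (22 mm below the rim, so a mount on it is flush). It bears a mount without sinking, yields at 5 to 8 N, and stays where pushed.
Mind the look-alikes: they are no part of the job. What is shaped like the dish_green but brown or turquoise is not meant.

How it is judged (in metres and radians):
At the end, for the whole second after the job is handed in: Red, blue, green and yellow mounts lie in the dishes of their colour (centre within 10.5 mm, underside within 3 mm of the floor), the black one in the spring holder (centre within 10.5 mm), within 3 mm of flush; all face up (within 0.12 rad of level) and at rest (under 20 mm/s) (horizontal distance between mount_red and dish_red below 0.0105 m and z of mount_red in the frame of dish_red between 0.001 and 0.007 m and angle between each of mount_red, mount_blue, mount_black, mount_green, mount_yellow's own z axis and vertical below 0.12 rad and linear speed of each of mount_red, mount_blue, mount_black, mount_green, mount_yellow below 0.02 m/s and horizontal distance between mount_blue and dish_blue below 0.0105 m and z of mount_blue in the frame of dish_blue between 0.001 and 0.007 m and horizontal distance between mount_black and spring_holder below 0.0105 m and z of mount_black in the frame of spring_holder between 0.011 and 0.017 m and horizontal distance between mount_green and dish_green below 0.0105 m and z of mount_green in the frame of dish_green between 0.001 and 0.007 m and horizontal distance between mount_yellow and dish_yellow below 0.0105 m and z of mount_yellow in the frame of dish_yellow between 0.001 and 0.007 m); the robot touches nothing.
It fails at once if the red mount tips over or onto its edge (angle between mount_red's own z axis and vertical above 0.7 rad).
It fails at once if the blue mount tips over or onto its edge (angle between mount_blue's own z axis and vertical above 0.7 rad).
It fails at once if the black mount tips over or onto its edge (angle between mount_black's own z axis and vertical above 0.7 rad).
It fails at once if the green mount tips over or onto its edge (angle between mount_green's own z axis and vertical above 0.7 rad).
It fails at once if the yellow mount tips over or onto its edge (angle between mount_yellow's own z axis and vertical above 0.7 rad).
It also fails if it takes over 120 s, if anything falls off the work surface, if the arm or the gripper's body presses on something with over 40 N, if the wrist force passes 120 N, or if a joint passes its speed limit or range.

## Working session

There is one attempt and no reset: what is moved stays moved. The work goes in short steps, Python scripts to look and compute and a tool call to move; the robot and the scene stay as the last step left them, time stands still between calls to the robot, and variables do not carry over. Pictures are saved under pics/ and viewed, at most 14 in all, crops included, and the job is handed in when it is done.

Besides the shell and the picture viewer there is one more tool, called after "Emit:" as a command line: name --pt "numbers of a row" for each row, then --argument value for the rest. move_arm: Moves the arm, as the interface text tells. Its arguments: {"type":"object","properties":{"motion":{"type":"array","items":{"type":"array","items":{"type":"number"}}},"grip_force":{"type":"number"}},"required":["motion"]}

```bash
mkdir -p pics; python3 - <<'E'
from rig import sensors, grab_frame, camera_params
import cv2, numpy as np
s=sensors.sense(); print(s)
for n in ("scene","side"):
    p,d=grab_frame(n); cv2.imwrite(f"pics/{n}0.png",p[...,::-1]); np.save(f"pics/{n}0.npy",d)
    c=camera_params(n); print(n,np.round(c["camera_matrix"],1).tolist(),np.round(c["world_from_camera"],3).tolist())
E
```

```text
{'clock': 0.0, 'qpos': array([ 1.16258029e+00,  3.53668735e-01,  1.63411576e+00, -5.90852859e-06,
        1.15518174e+00, -2.38386494e-03]), 'qvel': array([-0.00019951,  0.00061315,  0.0001997 , -0.0004079 ,  0.0002862 ,
       -0.00024066]), 'joint_efforts': array([ 2.84217240e-03, -6.05247688e+01, -3.42065227e+01,  2.76144719e-04,
        9.38552519e-03,  8.76724528e-06]), 'eef_pos': array([246.54938719, 573.81465557, 230.55667797]), 'tcp_rot': array([-3.14021906e+00,  2.12780001e-06,  2.73576287e+00]), 'contact_force': array([-0.12380359, -0.53783675, -0.75591185]), 'wrist_torque': array([ 0.00238667,  0.00313248, -0.02513396]), 'grasp_force': 0.0, 'opening': 0.998930835493345}
scene [[393.8, 0.0, 320.7], [0.0, 393.8, 198.7], [0.0, 0.0, 1.0]] [[0.726, -0.444, 0.525, -284.364], [-0.687, -0.478, 0.547, -806.217], [0.008, -0.758, -0.652, 937.445], [0.0, 0.0, 0.0, 1.0]]
side [[445.8, 0.0, 320.5], [0.0, 445.8, 195.0], [0.0, 0.0, 1.0]] [[-0.998, 0.041, -0.054, 507.366], [0.067, 0.522, -0.851, 1069.461], [-0.007, -0.852, -0.523, 796.745], [0.0, 0.0, 0.0, 1.0]]
```

View pics/scene0.png

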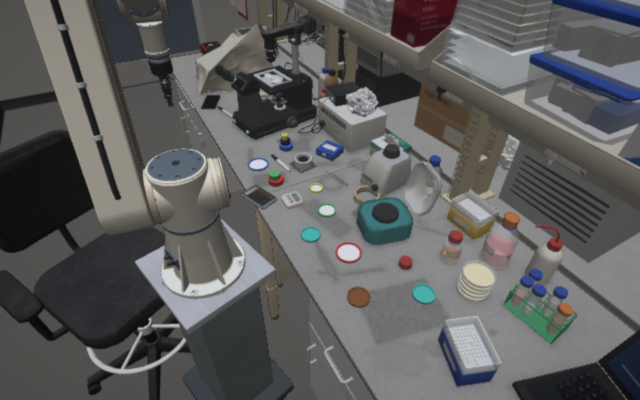

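View pics/side0.png

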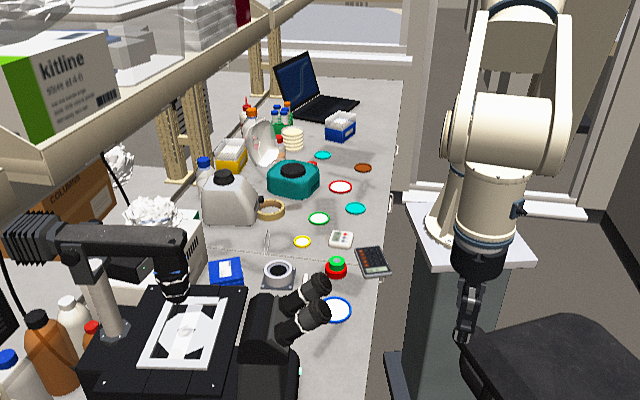

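The scene view shows the blue dish at about (258,164), the holder at (303,159), and the red/green pile at (276,178). The blue/black/yellow pile is at (285,142), next to the microscope. The yellow dish is at (316,188), the green dish at (327,211) and the red dish at (348,253). In the side view the blue pile is hidden behind the microscope eyepieces. I'll enlarge and measure.

```bash
cat > h.py <<'E'
from rig import sensors, grab_frame, camera_params
import cv2, numpy as np
def ray(n,u,v,z,c=None):
    "pixel -> world point on plane z"
    c=c or camera_params(n); K=c["camera_matrix"]; T=c["world_from_camera"]
    r=T[:3,:3]@np.linalg.solve(K,[u,v,1.]); o=T[:3,3]
    return o+r*(z-o[2])/r[2]
def cloud(n,d,c=None):
    c=c or camera_params(n); K=c["camera_matrix"]; T=c["world_from_camera"]
    v,u=np.indices(d.shape); P=np.stack([(u-K[0,2])/K[0,0]*d,(v-K[1,2])/K[1,1]*d,d],-1)
    return P@T[:3,:3].T+T[:3,3]
E
python3 - <<'E'
from h import *
p=cv2.imread("pics/scene0.png"); d=np.load("pics/scene0.npy")
c=p[125:275,235:385]; cv2.imwrite("pics/sc1.png",cv2.resize(c,(600,600),interpolation=cv2.INTER_CUBIC))
for n,u,v,z in [("bluedish",258,164,9),("holder",303,158,36),("redpile",275,173,44),("bluepile",285,134,66),("ydish",316,187.5,9),("gdish",327,210.5,9),("rdish",348.5,252.5,9)]: print(n,ray("scene",u,v,z).round(0))
P=cloud("scene",d)
for n,u,v in [("bluetop",285,135),("micro",275,120),("micro2",240,83),("redtop",275,173)]: print(n,P[v,u].round(0))
E
```

```text
bluedish [425. 300.   9.]
holder [561. 179.  36.]
redpile [411. 168.  44.]
bluepile [593. 329.  66.]
ydish [494.  31.   9.]
gdish [436. -88.   9.]
rdish [ 350. -274.    9.]
bluetop [591. 326.  63.]
micro [638. 453.  63.]
micro2 [522. 513. 251.]
redtop [412. 170.  42.]
```

View pics/sc1.png

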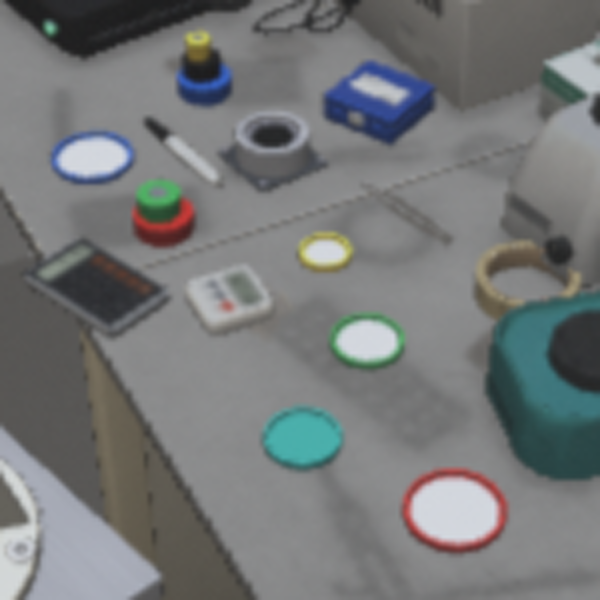

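The crop confirms these positions. The dish estimates agree with the known heights, and depth puts the pile tops at about 63 and 42 mm. Next I move to a survey pose over the area at yaw 90°, so the tool axes become x=+Y, y=+X, z=−Z.

Emit:
move_arm --pt "0 0 0.166 -0.05 -0.03 -0.02 0.0854" --pt "0 0 0.333 -0.1 -0.06 -0.04 0.0854" --pt "0 0 0.5 -0.145 -0.088 -0.055 0.0854" --pt "0 0 0.666 -0.195 -0.118 -0.07 0.0854" --pt "0 0 0.832 -0.245 -0.148 -0.09 0.0854" --pt "0 0 1.0 -0.295 -0.178 -0.105 0.0854" --pt "0 0 1.165 -0.342 -0.206 -0.12 0.0854" --pt "0 0 1.165 -0.342 -0.206 -0.12 0.0854"

```text
clock: 1.1
eef_pos: [481.7, 247.3, 352.2]
tcp_rot: [3.14, -0.0, 1.565]
contact_force: [-0.5, 0.5, -0.2]
opening: 0.998
grasp_force: 0.0
```

```bash
python3 - <<'E'
from h import *
s=sensors.sense(); print(s["clock"],s["eef_pos"],s["tcp_rot"],s["qpos"])
c=camera_params("wrist"); p,d=grab_frame("wrist"); cv2.imwrite("pics/w1.png",p[...,::-1]); np.savez("pics/w1.npz",d=d,K=c["camera_matrix"],T=c["world_from_camera"])
print(c)
E
```

```text
1.1 [481.74592885 247.28868543 352.24741875] [ 3.13969260e+00 -2.37442104e-05  1.56463836e+00] [ 4.72014815e-01  1.24483821e-01  1.66162378e+00 -8.73736531e-04
  1.35378727e+00  4.78360208e-01]
{'camera_matrix': array([[326.60652562,   0.        , 321.53359272],
       [  0.        , 326.60652562, 208.64657558],
       [  0.        ,   0.        ,   1.        ]]), 'world_from_camera': array([[ 9.99977586e-01, -6.60142159e-03,  1.11784435e-03,
         4.80486408e+02],
       [-5.97009570e-03, -9.54715183e-01, -2.97461389e-01,
         3.22722688e+02],
       [ 3.03089101e-03,  2.97448048e-01, -9.54733194e-01,
         4.95725075e+02],
       [ 0.00000000e+00,  0.00000000e+00,  0.00000000e+00,
         1.00000000e+00]])}
```

View pics/w1.png

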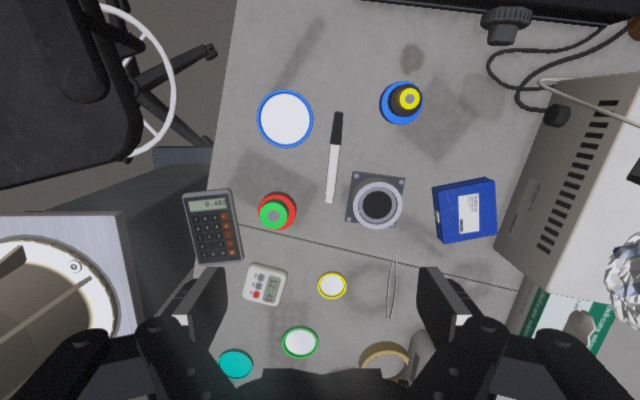

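The wrist view shows the yellow mount at (409,98), the green mount at (273,214), the blue dish at (285,119) and the holder at (378,205). The yellow dish is at (332,286) and the green dish at (300,342). I'll refine these with colour masks.

```bash
cat >> h.py <<'E'
HUE=dict(red=(0,7),yellow=(24,34),green=(50,75),blue=(100,118))
def blob(bgr,col,u,v,r=45):
    "hull centre and radius of the colour's largest patch near (u,v)"
    h=cv2.cvtColor(bgr,cv2.COLOR_BGR2HSV); a,b=HUE[col]
    m=cv2.inRange(h,(a,100,50),(b,255,255)); w=np.zeros_like(m); cv2.circle(w,(int(u),int(v)),r,255,-1); m&=w
    n=max(cv2.findContours(m,cv2.RETR_EXTERNAL,cv2.CHAIN_APPROX_NONE)[0],key=cv2.contourArea)
    return cv2.fitEllipse(cv2.convexHull(n))
E
python3 - <<'E'
from h import *
p=cv2.imread("pics/w1.png"); f=np.load("pics/w1.npz"); c=dict(camera_matrix=f["K"],world_from_camera=f["T"]); P=cloud("",f["d"],c)
for n,col,u,v,z,r in [("ymount","yellow",409,98,66,20),("gmount","green",273,214,44,20),("bdish","blue",285,119,9,40),("ydish","yellow",332,286,9,25),("gdish","green",300,342,9,30)]:
    e=blob(p,col,u,v,r); print(n,np.round(e[0],1),np.round(e[1],1),ray("",*e[0],z,c).round(1), "diam",(np.mean(e[1])*f["d"][int(e[0][1]),int(e[0][0])]/f["K"][0,0]).round(1),P[int(e[0][1]),int(e[0][0])].round(1))
print("holder",ray("",378,204.5,36,c).round(1),P[205,378],P[182,378])
q=p[60:240,250:440]; cv2.imwrite("pics/w1c.png",cv2.resize(q,None,fx=3.15,fy=3.15,interpolation=cv2.INTER_CUBIC))
E
```

```text
ymount [408.9  98.3] [21.5 23.1] [590.9 332.2  66. ] diam 27.7 [589.3 332.6  67.5]
gmount [273.  214.7] [27.4 27.8] [410.3 173.2  44. ] diam 40.1 [410.5 174.6  44.9]
bdish [284.4 118.4] [56.2 59.1] [428.5 307.3   9. ] diam 83.4 [427.6 307.7   5.9]
ydish [331.5 285.3] [26.8 29.5] [497.1  35.8   9. ] diam 47.9 [496.3  33.9   4.8]
gdish [299.6 342.8] [30.5 36.4] [440.3 -80.1   9. ] diam 60.3 [439.  -81.5   5.2]
holder [564.  185.3  36. ] [565.18213005 182.67846235  29.84361452] [562.49938431 219.06650569  35.95962886]
```

View pics/w1c.png

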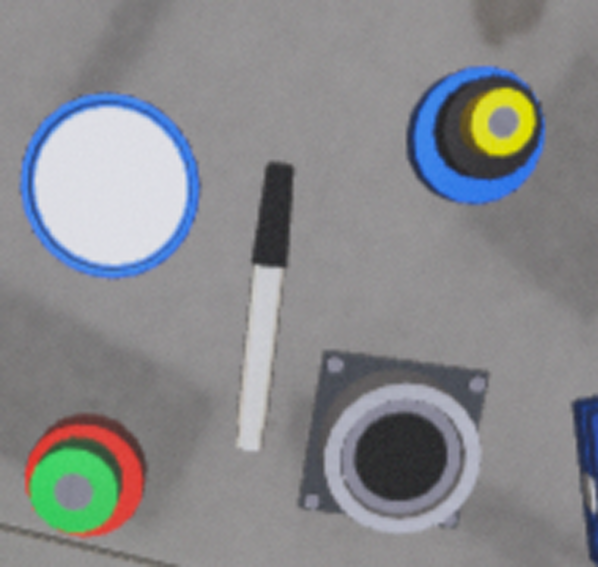

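The crop puts the yellow sample at about (409.7,98.7) px and the holder rim centre at (377.6,205.1) px, which is about (563,184). The two cameras differ by 4–5 mm in y, so I'll check from closer up.

Emit:
move_arm --pt "0 0 0 0.017 0.022 0.046 0.0854" --pt "0 0 0 0.034 0.044 0.092 0.0854" --pt "0 0 0 0.051 0.066 0.138 0.0854" --pt "0 0 0 0.068 0.088 0.184 0.0854" --pt "0 0 0 0.08 0.11 0.23 0.0854" --pt "0 0 0 0.08 0.11 0.23 0.0854" --pt "0 0 0 0.08 0.11 0.23 0.0854"

```text
clock: 2.02
eef_pos: [588.7, 330.6, 121.7]
tcp_rot: [-3.141, 0.0, 1.572]
contact_force: [-0.4, -0.3, 1.0]
opening: 1.002
grasp_force: 0.0
```

```bash
cat >> h.py <<'E'
def snap(name):
    s=sensors.sense(); c=camera_params("wrist"); p,d=grab_frame("wrist"); p=p[...,::-1].copy(); cv2.imwrite(f"pics/{name}.png",p)
    print(s["clock"],"tcp",s["eef_pos"].round(1),"yaw",s["tcp_rot"].round(4),"F",s["contact_force"].round(1)); return p,d,c
E
python3 - <<'E'
from h import *
p,d,c=snap("w2")
T=np.linalg.inv(c["world_from_camera"]); q=T@[591,332,66,1]; u,v,_=c["camera_matrix"]@q[:3]/q[2]; print(u,v)
e=blob(p,"yellow",u,v,45); print(e,ray("",*e[0],66,c).round(1),e[1][0]*q[2]/326.6)
e=blob(p,"blue",u,v,150); print(e)
E
```

```text
2.025 tcp [588.7 330.6 121.7] yaw [-3.1409e+00  2.0000e-04  1.5723e+00] F [-0.4 -0.3  1. ]
326.96627625183606 226.26706646659838
((327.5186767578125, 223.6771240234375), (39.522647857666016, 41.957618713378906), 30.13939666748047) [591.3 333.8  66. ] 25.68359455944851
((327.8041076660156, 209.26559448242188), (72.66064453125, 74.07695770263672), 173.303466796875)
```

View pics/w2.png

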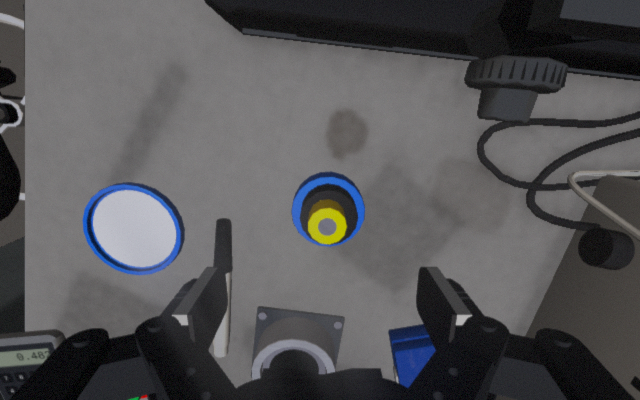

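Up close, the yellow mount is at (327.5,223.7) px, or (591.3,333.8), with a measured diameter of 25.7 mm, and the fingers straddle it clear of the microscope. I'll descend and grip.

Emit:
move_arm --pt "0 0 0 0.003 0.0025 0.02 0.06" --pt "0 0 0 0.003 0.0025 0.04 0.05" --pt "0 0 0 0.003 0.0025 0.06 0.05" --pt "0 0 0 0.003 0.0025 0.073 0.05" --pt "0 0 0 0.003 0.0025 0.073 0.05" --pt "0 0 0 0.003 0.0025 0.073 0.04" --pt "0 0 0 0.003 0.0025 0.073 0.032" --pt "0 0 0 0.003 0.0025 0.073 0.02" --grip_force 25

```text
clock: 3.08
eef_pos: [592.7, 333.3, 49.2]
tcp_rot: [3.14, -0.001, 1.571]
contact_force: [0.9, -0.5, 4.4]
opening: 0.296
grasp_force: 24.5
```

Emit:
move_arm --pt "0 0 0 0 0 0 0.015" --pt "0 0 0 0 0 0 0.015" --pt "0 0 0 0 0 0 0.015"

```text
clock: 3.45
eef_pos: [592.7, 333.3, 49.1]
tcp_rot: [3.14, -0.001, 1.571]
contact_force: [-0.3, -1.1, 5.2]
opening: 0.286
grasp_force: 24.7
```

```bash
python3 - <<'E'
from h import *
P=cloud("scene",np.load("pics/scene0.npy")).reshape(-1,3)
xs=np.arange(300,800,50); print("y\\x",xs)
for y in range(450,-400,-50):
    print(y,[int(max([0,*P[(abs(P[:,0]-x)<25)&(abs(P[:,1]-y)<25)&(P[:,2]<600)&(P[:,2]>-50)][:,2]])) for x in xs])
E
```

```text
y\x [300 350 400 450 500 550 600 650 700 750]
450 [0, 0, 4, 4, 64, 68, 211, 220, 219, 535]
400 [0, 5, 5, 4, 5, 6, 213, 214, 211, 549]
350 [0, 4, 10, 8, 3, 45, 69, 3, 557, 558]
300 [0, 5, 11, 12, 21, 44, 69, 4, 573, 566]
250 [1, 4, 9, 11, 18, 6, 3, 5, 580, 578]
200 [17, 16, 47, 43, 35, 37, 38, 34, 589, 584]
150 [15, 16, 46, 43, 37, 38, 40, 580, 596, 148]
100 [16, 16, 6, 4, 5, 5, 5, 580, 599, 149]
50 [15, 21, 23, 12, 12, 4, 9, 599, 599, 4]
0 [3, 20, 21, 3, 11, 4, 10, 599, 5, 1]
-50 [4, 3, 12, 15, 5, 4, 580, 599, 128, 126]
-100 [12, 9, 12, 11, 4, 30, 579, 599, 161, 160]
-150 [11, 12, 4, 3, 4, 26, 599, 599, 159, 162]
-200 [4, 4, 5, 78, 79, 579, 599, 599, 106, 129]
-250 [11, 13, 69, 82, 99, 583, 599, 599, 599, 56]
-300 [10, 12, 70, 86, 99, 589, 599, 599, 0, 2]
-350 [3, 3, 4, 78, 79, 599, 248, 244, 3, 4]
```

Emit:
move_arm --pt "0 0 0 0 0 -0.015 0.015" --pt "0 0 0 0 0 -0.04 0.015" --pt "0 0 0 0 0 -0.07 0.015" --pt "0 0 0 -0.02 -0.005 -0.1 0.015" --pt "0 0 0 -0.06 -0.017 -0.11 0.015" --pt "0 0 0 -0.11 -0.03 -0.11 0.015" --pt "0 0 0 -0.15 -0.042 -0.11 0.015" --pt "0 0 0 -0.15 -0.042 -0.11 0.015"

```text
clock: 4.45
eef_pos: [549.1, 180.6, 159.0]
tcp_rot: [-3.141, 0.001, 1.568]
contact_force: [0.4, -0.2, -0.6]
opening: 0.293
grasp_force: 24.6
```

Emit:
move_arm --pt "0 0 0 -0.04 -0.012 0.01 0.015" --pt "0 0 0 -0.09 -0.026 0.02 0.015" --pt "0 0 0 -0.14 -0.04 0.03 0.015" --pt "0 0 0 -0.18 -0.052 0.03 0.015" --pt "0 0 0 -0.18 -0.052 0.03 0.015" --pt "0 0 0 -0.18 -0.052 0.03 0.015"

```text
clock: 5.2
eef_pos: [499.1, 3.6, 128.8]
tcp_rot: [3.14, -0.0, 1.57]
contact_force: [0.7, 1.7, 0.4]
opening: 0.289
grasp_force: 24.7
```

```bash
python3 - <<'E'
from h import *
p,d,c=snap("w3")
T=np.linalg.inv(c["world_from_camera"])
for col,x in [("yellow",[497,36,9,1]),("green",[440,-80,9,1])]:
    q=T@x; u,v,_=c["camera_matrix"]@q[:3]/q[2]; print(u,v)
    try: e=blob(p,col,u,v,50); print(np.round(e[0],1),np.round(e[1],1),ray("",*e[0],9,c).round(1),np.array(e[1])*q[2]/326.6)
    except Exception as ex: print(ex)
E
```

```text
5.2 tcp [499.1   3.6 128.8] yaw [ 3.1403e+00 -4.0000e-04  1.5704e+00] F [0.7 1.7 0.4]
320.1629594971771 162.614144943696
[320.  163.3] [61.  61.5] [496.8  35.5   9. ] [49.3221593  49.76071954]
257.98483450619284 289.14192128017163
[251.6 283.8] [52.5 62.3] [434.5 -74.5   9. ] [47.97192989 56.90509091]
```

View pics/w3.png

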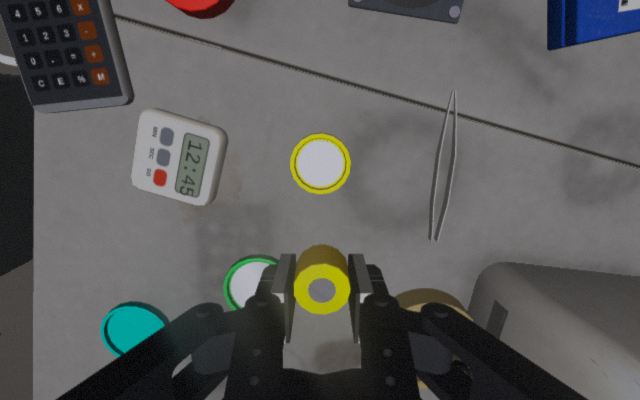

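The yellow dish is clear at (320,163) px, or (496.8,35.5). The mount is held upright and centred at (322,290). I'll lower it and release.

Emit:
move_arm --pt "0 0 0 0.02 -0.002 0.02 0.015" --pt "0 0 0 0.033 -0.002 0.06 0.015" --pt "0 0 0 0.033 -0.002 0.09 0.015" --pt "0 0 0 0.033 -0.002 0.108 0.015" --pt "0 0 0 0.033 -0.002 0.115 0.015" --pt "0 0 0 0.033 -0.002 0.118 0.015" --pt "0 0 0 0.033 -0.002 0.118 0.015"

```text
clock: 6.12
eef_pos: [496.7, 36.2, 10.8]
tcp_rot: [3.141, -0.0, 1.571]
contact_force: [-0.0, -0.5, 0.1]
opening: 0.289
grasp_force: 24.7
```

Emit:
move_arm --pt "0 0 0 0 0 0.001 0.015" --pt "0 0 0 0 0 0.0015 0.015" --pt "0 0 0 0 0 0.0015 0.03" --pt "0 0 0 0 0 0.0015 0.04" --pt "0 0 0 0 0 0.0015 0.045" --pt "0 0 0 0 0 -0.02 0.05" --pt "0 0 0 0 0 -0.07 0.0854" --pt "0 0 0 0 0 -0.12 0.0854"

```text
clock: 7.12
eef_pos: [495.7, 35.9, 131.4]
tcp_rot: [-3.141, 0.0, 1.571]
contact_force: [0.8, 0.8, 0.4]
opening: 0.975
grasp_force: 0.0
```

Emit:
move_arm --pt "0 0 0 0.05 0.017 -0.015 0.0854" --pt "0 0 0 0.1 0.033 -0.015 0.0854" --pt "0 0 0 0.15 0.05 -0.015 0.0854" --pt "0 0 0 0.2 0.067 -0.015 0.0854" --pt "0 0 0 0.25 0.083 -0.015 0.0854" --pt "0 0 0 0.282 0.094 -0.01 0.0854" --pt "0 0 0 0.282 0.094 -0.01 0.0854" --pt "0 0 0 0.282 0.094 -0.01 0.0854"

```text
clock: 8.12
eef_pos: [589.5, 317.3, 139.9]
tcp_rot: [-3.141, 0.001, 1.571]
contact_force: [0.5, 0.2, -0.5]
opening: 0.999
grasp_force: 0.0
```

```bash
python3 - <<'E'
from h import *
p,d,c=snap("w4")
T=np.linalg.inv(c["world_from_camera"])
q=T@[591,332,22,1]; u,v,_=c["camera_matrix"]@q[:3]/q[2]
e=blob(p,"blue",u,v,60); print(e[0],e[1],"blue mount",ray("",*e[0],22,c).round(1),np.array(e[1])*q[2]/326.6)
q=T@[591,332,44,1]; u,v,_=c["camera_matrix"]@q[:3]/q[2]; print(u,v)
u0,v0=int(u)-50,int(v)-50; print(u0,v0)
cv2.imwrite("pics/w4c.png",cv2.resize(p[v0:v0+100,u0:u0+100],(600,600),interpolation=cv2.INTER_CUBIC))
# black ring: dark pixels
g=cv2.cvtColor(p,cv2.COLOR_BGR2HSV)[...,2]; m=((g<75)*255).astype(np.uint8); w=np.zeros_like(m); cv2.circle(w,(int(u),int(v)),32,255,-1)
n=max(cv2.findContours(m&w,cv2.RETR_EXTERNAL,cv2.CHAIN_APPROX_NONE)[0],key=cv2.contourArea); e=cv2.fitEllipse(cv2.convexHull(n)); print(e,ray("",*e[0],44,c).round(1),np.array(e[1])*q[2]/326.6)
E
```

```text
8.125 tcp [589.5 317.3 139.9] yaw [-3.1405e+00  9.0000e-04  1.5710e+00] F [ 0.5  0.2 -0.5]
(326.5611877441406, 187.8645477294922) (69.36432647705078, 70.31930541992188) blue mount [592.4 329.1  22. ] [56.82123456 57.60352547]
325.179969286627 191.03325879630063
275 141
((327.1424255371094, 190.50071716308594), (53.34513854980469, 55.637699127197266), 178.05755615234375) [592.5 332.4  44. ] [40.26899789 41.99959827]
```

View pics/w4c.png

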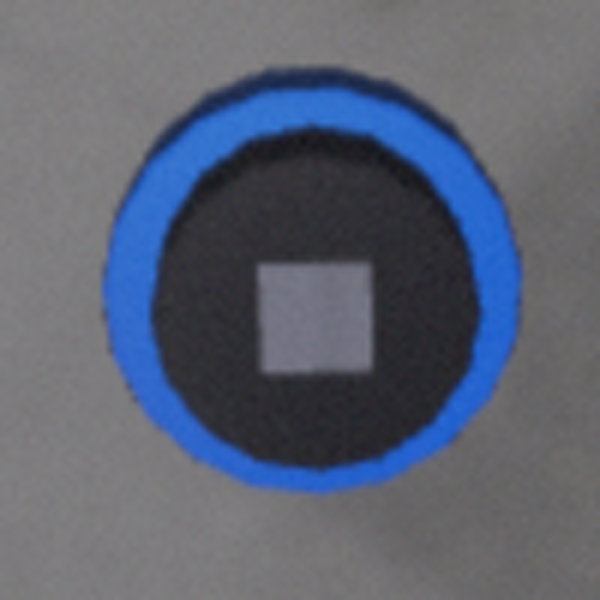

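The crop shows the black sample centred at about (327.6,194) px, which puts the black mount at about (592.8,330). I'll descend to TCP z≈28 and grip it.

Emit:
move_arm --pt "0 0 0 0.007 0.0033 0.03 0.07" --pt "0 0 0 0.0127 0.0033 0.06 0.065" --pt "0 0 0 0.0127 0.0033 0.085 0.065" --pt "0 0 0 0.0127 0.0033 0.105 0.065" --pt "0 0 0 0.0127 0.0033 0.112 0.065" --pt "0 0 0 0.0127 0.0033 0.112 0.06" --pt "0 0 0 0.0127 0.0033 0.112 0.05" --pt "0 0 0 0.0127 0.0033 0.112 0.043"

```text
clock: 9.18
eef_pos: [593.9, 331.0, 29.2]
tcp_rot: [3.14, -0.001, 1.571]
contact_force: [0.1, 0.4, -0.0]
opening: 0.503
grasp_force: 0.0
```

Emit:
move_arm --pt "0 0 0 0 0 0 0.035" --pt "0 0 0 0 0 0 0.03" --pt "0 0 0 0 0 0 0.03" --pt "0 0 0 0 0 0 0.03"

```text
clock: 9.68
eef_pos: [593.9, 331.0, 29.4]
tcp_rot: [3.14, -0.001, 1.571]
contact_force: [-1.0, -2.0, 5.8]
opening: 0.479
grasp_force: 25.0
```

Emit:
move_arm --pt "0 0 0 0 0 -0.015 0.03" --pt "0 0 0 0 0 -0.05 0.03" --pt "0 0 0 -0.01 0 -0.09 0.03" --pt "0 0 0 -0.06 -0.01 -0.1 0.03" --pt "0 0 0 -0.12 -0.02 -0.1 0.03" --pt "0 0 0 -0.17 -0.031 -0.1 0.03" --pt "0 0 0 -0.185 -0.031 -0.1 0.03" --pt "0 0 0 -0.185 -0.031 -0.1 0.03"

```text
clock: 10.68
eef_pos: [563.1, 145.4, 129.1]
tcp_rot: [3.14, -0.001, 1.569]
contact_force: [-0.8, 0.3, -0.8]
opening: 0.478
grasp_force: 25.5
```

```bash
python3 - <<'E'
from h import *
p,d,c=snap("w5")
T=np.linalg.inv(c["world_from_camera"]); np.savez("pics/w5.npz",d=d,K=c["camera_matrix"],T=c["world_from_camera"])
P=cloud("",d,c); m=(abs(P[...,2]-36)<3)&(np.hypot(P[...,0]-563,P[...,1]-184)<50)
n=max(cv2.findContours(m.astype(np.uint8),cv2.RETR_EXTERNAL,cv2.CHAIN_APPROX_NONE)[0],key=cv2.contourArea); e=cv2.fitEllipse(n); print(e,ray("",*e[0],36,c).round(1))
E
```

```text
10.675 tcp [563.1 145.4 129.1] yaw [ 3.1404e+00 -5.0000e-04  1.5691e+00] F [-0.8  0.3 -0.8]
((322.5088806152344, 158.04347229003906), (99.90149688720703, 100.09841918945312), 31.959211349487305) [562.8 185.5  36. ]
```

View pics/w5.png

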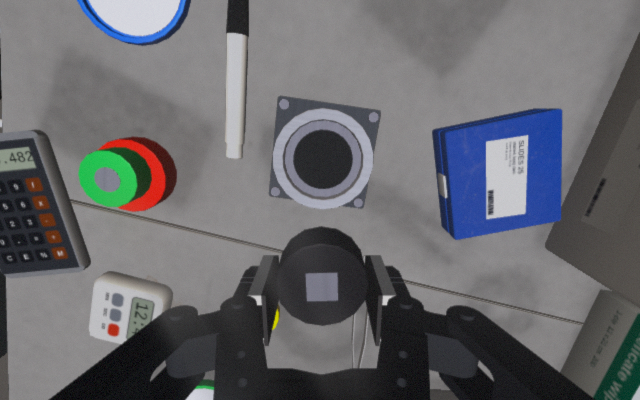

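The holder rim is at (322.5,158) px, or (562.8,185.5), and the black mount is held centred at (321.5,287). I'll lower it onto the follower.

Emit:
move_arm --pt "0 0 0 0.025 0 0.01 0.03" --pt "0 0 0 0.041 0 0.04 0.03" --pt "0 0 0 0.041 0 0.065 0.03" --pt "0 0 0 0.041 0 0.08 0.03" --pt "0 0 0 0.041 0 0.087 0.03" --pt "0 0 0 0.041 0 0.09 0.03" --pt "0 0 0 0.041 0 0.09 0.03"

```text
clock: 11.6
eef_pos: [562.9, 186.7, 38.8]
tcp_rot: [3.141, -0.0, 1.571]
contact_force: [0.2, -0.8, -0.2]
opening: 0.478
grasp_force: 25.5
```

Emit:
move_arm --pt "0 0 0 0 0 0.001 0.03" --pt "0 0 0 0 0 0.001 0.042" --pt "0 0 0 0 0 0.001 0.052" --pt "0 0 0 0 0 0.001 0.06" --pt "0 0 0 0 0 0.001 0.06" --pt "0 0 0 0 0 -0.02 0.06" --pt "0 0 0 0 0 -0.05 0.03" --pt "0 0 0 0 0 -0.05 0"

```text
clock: 12.6
eef_pos: [564.0, 187.2, 90.4]
tcp_rot: [3.138, -0.001, 1.571]
contact_force: [-0.3, -0.5, -0.3]
opening: 0.282
grasp_force: 0.0
```

Emit:
move_arm --pt "0 0 0 0 0 0 0" --pt "0 0 0 0 0 0 0" --pt "0 0 0 0 0 0 0" --pt "0 0 0 0 0 0 0"

```text
clock: 13.1
eef_pos: [562.2, 186.6, 87.8]
tcp_rot: [-3.141, 0.0, 1.571]
contact_force: [-0.4, -0.1, 0.1]
opening: 0.005
grasp_force: 0.0
```

```bash
python3 - <<'E'
from h import *
p,d,c=snap("w6"); print(sensors.sense()["opening"])
T=np.linalg.inv(c["world_from_camera"]); q=T@[562.8,185.5,52,1]; u,v,_=c["camera_matrix"]@q[:3]/q[2]; print(u,v)
cv2.imwrite("pics/w6c.png",p[100:400,120:520])
E
```

```text
13.1 tcp [562.2 186.6  87.8] yaw [-3.1410e+00  2.0000e-04  1.5708e+00] F [-0.4 -0.1  0.1]
-0.002088295557303873
324.6954242543788 241.85108187764638
```

View pics/w6c.png

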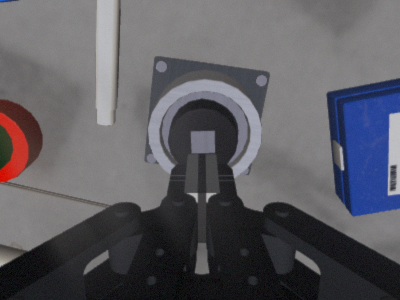

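The black mount sits in the bore with its sample at px (323,242), as predicted, so it is centred. I'll press with the closed fingers.

Emit:
move_arm --pt "0 0 0 -0.001 0.0005 0.02 0" --pt "0 0 0 -0.001 0.0005 0.033 0" --pt "0 0 0 -0.001 0.0005 0.037 0" --pt "0 0 0 -0.001 0.0005 0.041 0" --pt "0 0 0 -0.001 0.0005 0.045 0" --pt "0 0 0 -0.001 0.0005 0.048 0" --pt "0 0 0 -0.001 0.0005 0.05 0" --pt "0 0 0 -0.001 0.0005 0.0505 0"

```text
clock: 14.15
eef_pos: [562.7, 185.6, 38.1]
tcp_rot: [-3.141, 0.0, 1.571]
contact_force: [-3.3, -1.6, 5.7]
opening: 0.002
grasp_force: 2.8
```

Emit:
move_arm --pt "0 0 0 0 0 0.001 0" --pt "0 0 0 0 0 0.002 0" --pt "0 0 0 0 0 0.003 0" --pt "0 0 0 0 0 0.003 0"

```text
clock: 14.65
eef_pos: [562.8, 185.6, 36.0]
tcp_rot: [-3.141, 0.0, 1.571]
contact_force: [-6.5, -2.1, 13.4]
opening: 0.0
grasp_force: 6.8
```

Emit:
move_arm --pt "0 0 0 0 0 0.001 0" --pt "0 0 0 0 0 0.001 0"

```text
clock: 14.9
eef_pos: [562.9, 185.7, 35.9]
tcp_rot: [3.142, 0.0, 1.571]
contact_force: [-9.4, -2.7, 22.7]
opening: -0.001
grasp_force: 11.8
```

Emit:
move_arm --pt "0 0 0 0 0 -0.01 0" --pt "0 0 0 0 0 -0.04 0.02" --pt "0 0 0 0 0 -0.08 0.05" --pt "0 0 0 0 0 -0.1 0.0854" --pt "0 0 0 -0.02 -0.05 -0.1 0.0854" --pt "0 0 0 -0.03 -0.1 -0.1 0.0854" --pt "0 0 0 -0.03 -0.15 -0.1 0.0854" --pt "0 0 0 -0.03 -0.15 -0.1 0.0854"

```text
clock: 15.9
eef_pos: [409.7, 155.1, 133.8]
tcp_rot: [-3.14, 0.0, 1.572]
contact_force: [0.3, 0.3, -0.1]
opening: 0.997
grasp_force: 0.0
```

```bash
python3 - <<'E'
from h import *
p,d,c=snap("w7"); P=cloud("",d,c)
T=np.linalg.inv(c["world_from_camera"]); K=c["camera_matrix"]
def px(*x): q=T@[*x,1]; return (K@q[:3]/q[2])[:2]
e=blob(p,"green",*px(410,173,44),40); print("green",e[0],e[1],ray("",*e[0],44,c).round(1),px(410,173,44))
e=blob(p,"red",*px(410,173,22),70); print("red",e[0],e[1],ray("",*e[0],22,c).round(1))
print("black in holder z", [np.median(P[int(v)-3:int(v)+4,int(u)-3:int(u)+4,2]).round(1) for u,v in [px(562.8+a,185.5,36) for a in (-33,-14,0,14,33)]])
cv2.imwrite("pics/w7c.png",cv2.resize(p[60:340,140:640],None,fx=1.4,fy=1.4))
E
```

```text
15.9 tcp [409.7 155.1 133.8] yaw [-3.1400e+00  4.0000e-04  1.5716e+00] F [ 0.3  0.3 -0.1]
green (323.4793701171875, 188.0296173095703) (55.05275344848633, 56.71002197265625) [409.8 173.7  44. ] [323.75825015 188.95201958]
red (325.74169921875, 184.3573455810547) (71.15738677978516, 72.30945587158203) [411.7 171.3  22. ]
black in holder z [np.float64(36.9), np.float64(37.0), np.float64(37.2), np.float64(36.9), np.float64(37.2)]
```

View pics/w7c.png

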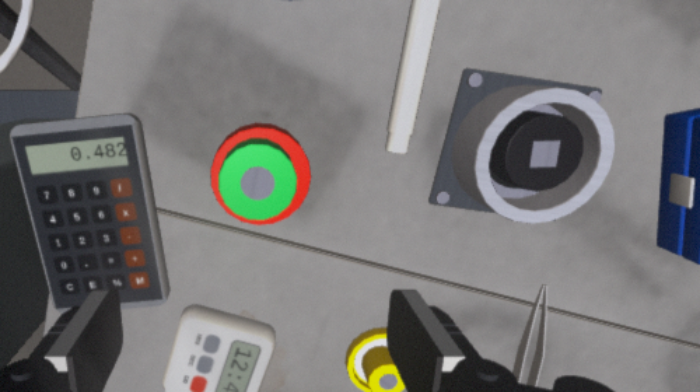

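The black mount is flush: depth reads 37 mm on both the mount and the rim. The green sample is at about px (323.6,190), or (409.8,172.3). I'll grip green.

Emit:
move_arm --pt "0 0 0 0.01 0 0.03 0.07" --pt "0 0 0 0.0175 0 0.055 0.065" --pt "0 0 0 0.0175 0 0.08 0.065" --pt "0 0 0 0.0175 0 0.1 0.065" --pt "0 0 0 0.0175 0 0.106 0.065" --pt "0 0 0 0.0175 0 0.106 0.06" --pt "0 0 0 0.0175 0 0.106 0.05" --pt "0 0 0 0.0175 0 0.106 0.043"

```text
clock: 16.95
eef_pos: [413.4, 173.3, 28.4]
tcp_rot: [3.141, -0.0, 1.571]
contact_force: [0.5, -0.7, -0.2]
opening: 0.505
grasp_force: 0.0
```

Emit:
move_arm --pt "0 0 0 0 0 0 0.035" --pt "0 0 0 0 0 0 0.03" --pt "0 0 0 0 0 0 0.03" --pt "0 0 0 0 0 0 0.03"

```text
clock: 17.45
eef_pos: [413.4, 173.4, 28.6]
tcp_rot: [3.14, -0.0, 1.571]
contact_force: [-1.4, -0.8, 6.7]
opening: 0.482
grasp_force: 24.4
```

Emit:
move_arm --pt "0 0 0 0 0 -0.015 0.03" --pt "0 0 0 0 0 -0.05 0.03" --pt "0 0 0 -0.01 0 -0.09 0.03" --pt "0 0 0 -0.06 0.005 -0.1 0.03" --pt "0 0 0 -0.115 0.012 -0.1 0.03" --pt "0 0 0 -0.17 0.02 -0.1 0.03" --pt "0 0 0 -0.225 0.026 -0.1 0.03" --pt "0 0 0 -0.28 0.03 -0.1 0.03"

```text
clock: 18.45
eef_pos: [443.2, -108.7, 129.1]
tcp_rot: [3.14, 0.0, 1.571]
contact_force: [1.0, -0.4, -0.9]
opening: 0.48
grasp_force: 25.8
```

```bash
python3 - <<'E'
from h import *
p,d,c=snap("w8"); P=cloud("",d,c)
T=np.linalg.inv(c["world_from_camera"]); K=c["camera_matrix"]
def px(*x): q=T@[*x,1]; return (K@q[:3]/q[2])[:2]
e=blob(p,"green",*px(440,-80,9),45); print("gdish",e[0],e[1],ray("",*e[0],9,c).round(1),px(440,-80,9))
e=blob(p,"yellow",*px(497,36,9),45); print("ydish",e[0],e[1],ray("",*e[0],9,c).round(1))
cv2.imwrite("pics/w8c.png",cv2.resize(p[:,140:560],None,fx=1.4,fy=1.4))
E
```

```text
18.45 tcp [ 443.2 -108.7  129.1] yaw [3.1398e+00 4.0000e-04 1.5708e+00] F [ 1.  -0.4 -0.9]
gdish (319.07611083984375, 166.53829956054688) (79.7346420288086, 80.38277435302734) [440.3 -79.6   9. ] [318.69525844 166.96613434]
ydish (397.97467041015625, 6.736978530883789) (69.3465805053711, 79.6077880859375) [496.5  34.4   9. ]
```

View pics/w8c.png

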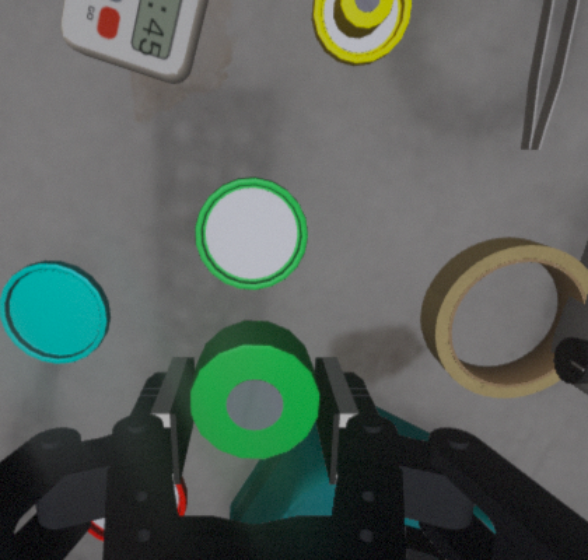

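The green dish is at (319,166.5) px, or (440.3,-79.6). The green mount is held level and centred, and the yellow mount is lying in its dish. I'll lower green.

Emit:
move_arm --pt "0 0 0 0.02 -0.003 0.02 0.03" --pt "0 0 0 0.03 -0.003 0.06 0.03" --pt "0 0 0 0.03 -0.003 0.09 0.03" --pt "0 0 0 0.03 -0.003 0.107 0.03" --pt "0 0 0 0.03 -0.003 0.114 0.03" --pt "0 0 0 0.03 -0.003 0.117 0.03" --pt "0 0 0 0.03 -0.003 0.117 0.03"

```text
clock: 19.38
eef_pos: [440.4, -76.9, 11.4]
tcp_rot: [3.141, 0.0, 1.571]
contact_force: [0.5, 1.0, 0.4]
opening: 0.479
grasp_force: 25.8
```

Emit:
move_arm --pt "0 0 0 -0.001 0 0.0005 0.03" --pt "0 0 0 -0.001 0 0.0005 0.042" --pt "0 0 0 -0.001 0 0.0005 0.052" --pt "0 0 0 -0.001 0 0.0005 0.06" --pt "0 0 0 -0.001 0 0.0005 0.06" --pt "0 0 0 -0.001 0 -0.03 0.06" --pt "0 0 0 -0.001 0 -0.08 0.07" --pt "0 0 0 -0.001 0 -0.13 0.0854"

```text
clock: 20.38
eef_pos: [439.5, -77.7, 142.0]
tcp_rot: [-3.141, -0.0, 1.571]
contact_force: [1.8, 1.2, 0.3]
opening: 0.993
grasp_force: 0.0
```

Emit:
move_arm --pt "0 0 0 -0.05 -0.02 -0.03 0.0854" --pt "0 0 0 -0.1 -0.04 -0.06 0.0854" --pt "0 0 0 -0.15 -0.06 -0.09 0.0854" --pt "0 0 0 -0.18 -0.08 -0.1 0.0854" --pt "0 0 0 -0.18 -0.08 -0.1 0.0854" --pt "0 0 0 -0.18 -0.08 -0.1 0.0854"

```text
clock: 21.12
eef_pos: [359.7, -257.4, 240.4]
tcp_rot: [-3.141, -0.001, 1.57]
contact_force: [0.2, -0.2, -0.6]
opening: 1.003
grasp_force: 0.0
```

```bash
python3 - <<'E'
from h import *
p,d,c=snap("w9"); P=cloud("",d,c)
T=np.linalg.inv(c["world_from_camera"]); K=c["camera_matrix"]
def px(*x): q=T@[*x,1]; return (K@q[:3]/q[2])[:2]
e=blob(p,"red",*px(352,-270,9),75); print("rdish",e[0],e[1],ray("",*e[0],9,c).round(1),px(352,-270,9))
e=blob(p,"green",*px(440,-80,9),45); print("gdish",e[0],e[1],ray("",*e[0],9,c).round(1))
# box near dish
for y in range(-180,-340,-20):
    m=(abs(P[...,1]-y)<10)&(P[...,2]>40)&(P[...,2]<130)&(P[...,0]<550)
    if m.any(): print(y,"box xmin",P[m][:,0].min().round(),"x>80:",P[m&(P[...,2]>75)][:,0].min(initial=999).round())
E
```

```text
21.125 tcp [ 359.7 -257.4  240.4] yaw [-3.1413e+00 -7.0000e-04  1.5701e+00] F [ 0.2 -0.2 -0.6]
rdish (317.0096740722656, 183.79559326171875) (67.796142578125, 69.19427490234375) [ 353.3 -268.1    9. ] [315.87981879 185.3999753 ]
gdish (405.63555908203125, -7.084218978881836) (43.472084045410156, 61.27107620239258) [442.7 -73.3   9. ]
-180 box xmin 476.0 x>80: 488.0
-200 box xmin 456.0 x>80: 461.0
-220 box xmin 445.0 x>80: 450.0
-240 box xmin 433.0 x>80: 439.0
-260 box xmin 425.0 x>80: 430.0
-280 box xmin 424.0 x>80: 429.0
-300 box xmin 424.0 x>80: 429.0
-320 box xmin 437.0 x>80: 442.0
```

View pics/w9.png

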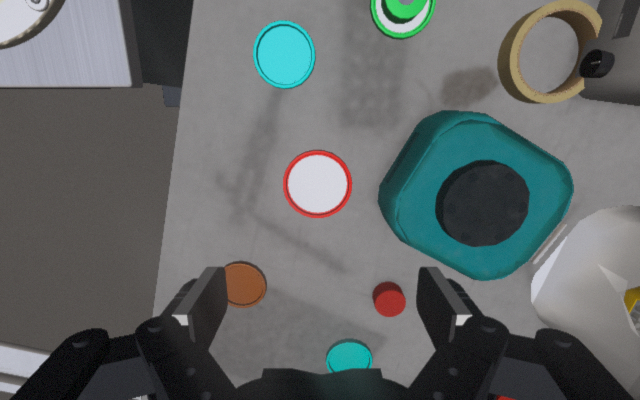

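The red dish is at (317,184) px, or (353.3,-268.1), with the teal box 71 mm away, so fingers opening along x will clear it. The green mount is in its dish. Back to the red mount.

Emit:
move_arm --pt "0 0 0 0.06 0.01 0 0.0854" --pt "0 0 0 0.12 0.02 0 0.0854" --pt "0 0 0 0.18 0.03 0.02 0.0854" --pt "0 0 0 0.24 0.04 0.04 0.0854" --pt "0 0 0 0.3 0.05 0.06 0.0854" --pt "0 0 0 0.36 0.052 0.08 0.0854" --pt "0 0 0 0.408 0.052 0.1 0.0854" --pt "0 0 0 0.408 0.052 0.1 0.0854"

```text
clock: 22.18
eef_pos: [410.1, 153.8, 138.9]
tcp_rot: [-3.138, 0.001, 1.577]
contact_force: [0.9, 0.5, 0.2]
opening: 0.998
grasp_force: 0.0
```

```bash
python3 - <<'E'
from h import *
p,d,c=snap("w10")
T=np.linalg.inv(c["world_from_camera"]); K=c["camera_matrix"]
def px(*x): q=T@[*x,1]; return (K@q[:3]/q[2])[:2]
u,v=px(411,171,22); e=blob(p,"red",u,v,70); print("red",e[0],e[1],ray("",*e[0],22,c).round(1),u,v)
h=cv2.cvtColor(p,cv2.COLOR_BGR2HSV); m=((h[...,1]<60)*255).astype(np.uint8); w=np.zeros_like(m); cv2.circle(w,(int(e[0][0]),int(e[0][1])),20,255,-1); M=cv2.moments(m&w,True); s=(M["m10"]/M["m00"],M["m01"]/M["m00"]); print("sample",s,M["m00"],ray("",*s,22,c).round(1))
E
```

```text
22.175 tcp [410.1 153.8 138.9] yaw [-3.1383e+00  6.0000e-04  1.5773e+00] F [0.9 0.5 0.2]
red (325.49517822265625, 181.42654418945312) (70.20897674560547, 70.97360229492188) [411.7 171.2  22. ] 324.6621369311215 181.6972006749776
sample (325.5297805642633, 183.57993730407523) 319.0 [411.7 169.4  22. ]
```

Emit:
move_arm --pt "0 0 0 0.01 0 0.04 0.0854" --pt "0 0 0 0.0195 0 0.08 0.0854" --pt "0 0 0 0.0195 0 0.11 0.08" --pt "0 0 0 0.0195 0 0.128 0.08" --pt "0 0 0 0.0195 0 0.136 0.08" --pt "0 0 0 0.0195 0 0.137 0.075" --pt "0 0 0 0.0195 0 0.137 0.066" --pt "0 0 0 0.0195 0 0.137 0.06"

```text
clock: 23.22
eef_pos: [412.4, 169.8, 4.5]
tcp_rot: [3.14, -0.0, 1.571]
contact_force: [0.2, -0.2, 0.8]
opening: 0.704
grasp_force: 0.0
```

Emit:
move_arm --pt "0 0 0 0 0 0 0.05" --pt "0 0 0 0 0 0 0.045" --pt "0 0 0 0 0 0 0.045" --pt "0 0 0 0 0 0 0.045"

```text
clock: 23.72
eef_pos: [412.4, 169.8, 4.6]
tcp_rot: [3.14, -0.0, 1.571]
contact_force: [-1.0, -2.7, 7.2]
opening: 0.669
grasp_force: 25.1
```

Emit:
move_arm --pt "0 0 0 0 0 -0.015 0.045" --pt "0 0 0 0 0 -0.06 0.045" --pt "0 0 0 -0.01 0 -0.1 0.045" --pt "0 0 0 -0.01 0 -0.12 0.045"

```text
clock: 24.22
eef_pos: [412.7, 159.6, 126.8]
tcp_rot: [3.138, -0.001, 1.571]
contact_force: [0.9, 0.2, -0.9]
opening: 0.664
grasp_force: 27.4
```

Emit:
move_arm --pt "0 0 0 -0.04 -0.003 -0.03 0.045" --pt "0 0 0 -0.095 -0.01 -0.06 0.045" --pt "0 0 0 -0.15 -0.018 -0.06 0.045" --pt "0 0 0 -0.205 -0.026 -0.06 0.045" --pt "0 0 0 -0.26 -0.034 -0.06 0.045" --pt "0 0 0 -0.315 -0.042 -0.06 0.045" --pt "0 0 0 -0.37 -0.05 -0.06 0.045" --pt "0 0 0 -0.4 -0.059 -0.05 0.045"

```text
clock: 25.22
eef_pos: [353.0, -243.1, 175.4]
tcp_rot: [3.139, 0.002, 1.569]
contact_force: [0.4, 0.4, -0.9]
opening: 0.661
grasp_force: 27.4
```

Emit:
move_arm --pt "0 0 0 -0.028 0 0.02 0.045" --pt "0 0 0 -0.028 0 0.06 0.045" --pt "0 0 0 -0.028 0 0.1 0.045" --pt "0 0 0 -0.028 0 0.13 0.045" --pt "0 0 0 -0.028 0 0.15 0.045" --pt "0 0 0 -0.028 0 0.155 0.045" --pt "0 0 0 -0.028 0 0.155 0.045"

```text
clock: 26.1
eef_pos: [353.1, -268.5, 19.4]
tcp_rot: [3.141, 0.0, 1.571]
contact_force: [-0.2, 0.0, 0.2]
opening: 0.667
grasp_force: 27.4
```

```bash
python3 - <<'E'
from h import *
p,d,c=snap("w11"); cv2.imwrite("pics/w11c.png",p[100:,140:540])
E
```

```text
26.1 tcp [ 353.1 -268.5   19.4] yaw [3.1413e+00 2.0000e-04 1.5709e+00] F [-0.2  0.   0.2]
```

View pics/w11c.png

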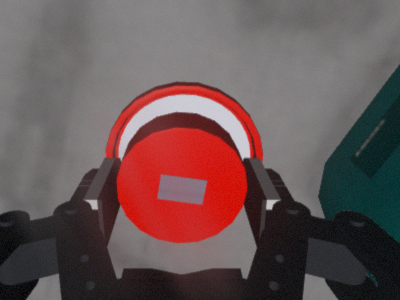

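The red mount hangs level over its dish, centred left to right (crop centre about 182), and the teal box is clear. I'll lower, release, lift and head to the blue mount.

Emit:
move_arm --pt "0 0 0 0 0 0.005 0.045" --pt "0 0 0 0 0 0.009 0.045" --pt "0 0 0 0 0 0.0105 0.045" --pt "0 0 0 0 0 0.0105 0.045"

```text
clock: 26.65
eef_pos: [352.9, -268.3, 8.6]
tcp_rot: [-3.142, -0.0, 1.571]
contact_force: [-2.4, 1.2, 7.9]
opening: 0.671
grasp_force: 28.2
```

Emit:
move_arm --pt "0 0 0 0 0 0 0.057" --pt "0 0 0 0 0 0 0.068" --pt "0 0 0 0 0 0 0.074" --pt "0 0 0 0 0 0 0.074" --pt "0 0 0 0 0 -0.03 0.074" --pt "0 0 0 0 0 -0.08 0.074" --pt "0 0 0 0 0 -0.13 0.0854" --pt "0 0 0 0 0 -0.16 0.0854"

```text
clock: 27.65
eef_pos: [353.5, -268.7, 170.7]
tcp_rot: [3.139, 0.002, 1.571]
contact_force: [0.1, 0.5, -0.2]
opening: 0.997
grasp_force: 0.0
```

```bash
python3 - <<'E'
from h import *
p,d,c=snap("w12"); P=cloud("",d,c)
T=np.linalg.inv(c["world_from_camera"]); K=c["camera_matrix"]
def px(*x): q=T@[*x,1]; return (K@q[:3]/q[2])[:2]
for a in (-20,0,20): u,v=px(353+a,-268,26).astype(int); print(P[v,u].round(1))
cv2.imwrite("pics/w12c.png",cv2.resize(p[100:,140:540],None,fx=1,fy=1))
E
```

```text
27.65 tcp [ 353.5 -268.7  170.7] yaw [3.1395e+00 1.6000e-03 1.5708e+00] F [ 0.1  0.5 -0.2]
[ 332.2 -267.2   27. ]
[ 352.2 -267.3   26.6]
[ 372.1 -267.1   27.3]
```

View pics/w12c.png

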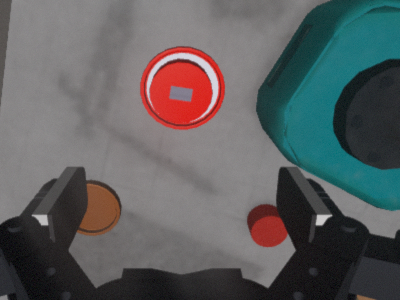

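The red mount lies flat in its dish, with its top at 27 mm. Now to the blue mount.

Emit:
move_arm --pt "0 0 0 0.05 0.015 -0.01 0.0854" --pt "0 0 0 0.1 0.035 -0.01 0.0854" --pt "0 0 0 0.15 0.06 -0.01 0.0854" --pt "0 0 0 0.2 0.08 -0.01 0.0854" --pt "0 0 0 0.25 0.1 -0.01 0.0854" --pt "0 0 0 0.3 0.12 -0.01 0.0854" --pt "0 0 0 0.355 0.143 -0.01 0.0854" --pt "0 0 0 0.408 0.165 -0.01 0.0854"

```text
clock: 28.7
eef_pos: [518.3, 141.7, 178.0]
tcp_rot: [3.142, 0.0, 1.571]
contact_force: [0.5, -0.2, 0.6]
opening: 0.999
grasp_force: 0.0
```

Emit:
move_arm --pt "0 0 0 0.05 0.02 0 0.0854" --pt "0 0 0 0.1 0.04 0.005 0.0854" --pt "0 0 0 0.15 0.06 0.02 0.0854" --pt "0 0 0 0.18 0.073 0.03 0.0854" --pt "0 0 0 0.18 0.073 0.03 0.0854" --pt "0 0 0 0.18 0.073 0.03 0.0854" --pt "0 0 0 0.18 0.073 0.03 0.0854"

```text
clock: 29.58
eef_pos: [590.8, 318.6, 148.6]
tcp_rot: [3.142, 0.0, 1.57]
contact_force: [0.6, -0.1, 0.0]
opening: 0.996
grasp_force: 0.0
```

```bash
python3 - <<'E'
from h import *
p,d,c=snap("w13")
T=np.linalg.inv(c["world_from_camera"]); K=c["camera_matrix"]
def px(*x): q=T@[*x,1]; return (K@q[:3]/q[2])[:2]
u,v=px(592,329,22); e=blob(p,"blue",u,v,60); print("blue",e[0],e[1],ray("",*e[0],22,c).round(1),u,v)
h=cv2.cvtColor(p,cv2.COLOR_BGR2HSV); m=((h[...,1]<70)*255).astype(np.uint8); w=np.zeros_like(m); cv2.circle(w,(int(e[0][0]),int(e[0][1])),22,255,-1); M=cv2.moments(m&w,True); s=(M["m10"]/M["m00"],M["m01"]/M["m00"]); print("sample",s,M["m00"],ray("",*s,22,c).round(1))
u,v=px(428,305,9); e=blob(p,"blue",u,v,60); print("bdish",e[0],e[1],ray("",*e[0],9,c).round(1),u,v)
E
```

```text
29.575 tcp [590.8 318.6 148.6] yaw [3.1416e+00 2.0000e-04 1.5700e+00] F [ 0.6 -0.1  0. ]
blue (324.7361755371094, 187.0506591796875) (67.21546936035156, 68.23204040527344) [592.3 329.1  22. ] 324.32560953573994 187.18016488703188
sample (324.9268292682927, 189.33739837398375) 492.0 [592.5 327.1  22. ]
bdish (144.06863403320312, 206.18511962890625) (82.88827514648438, 95.69129180908203) [429.  308.4   9. ] 143.57506140177517 209.72199967300685
```

Blue mount at (592.4,327.5), 58 mm across as expected. Grip.

Emit:
move_arm --pt "0 0 0 0.005 0.0015 0.04 0.0854" --pt "0 0 0 0.009 0.0015 0.08 0.0854" --pt "0 0 0 0.009 0.0015 0.115 0.08" --pt "0 0 0 0.009 0.0015 0.135 0.08" --pt "0 0 0 0.009 0.0015 0.144 0.08" --pt "0 0 0 0.009 0.0015 0.145 0.075" --pt "0 0 0 0.009 0.0015 0.145 0.066" --pt "0 0 0 0.009 0.0015 0.145 0.06"

```text
clock: 30.62
eef_pos: [593.1, 329.0, 4.4]
tcp_rot: [3.14, -0.001, 1.571]
contact_force: [0.5, -0.2, 0.4]
opening: 0.7
grasp_force: 0.0
```

Emit:
move_arm --pt "0 0 0 0 0 0 0.05" --pt "0 0 0 0 0 0 0.045" --pt "0 0 0 0 0 0 0.045" --pt "0 0 0 0 0 0 0.045"

```text
clock: 31.12
eef_pos: [593.1, 329.0, 4.6]
tcp_rot: [3.14, -0.001, 1.571]
contact_force: [-1.1, -1.2, 5.5]
opening: 0.669
grasp_force: 26.0
```

Emit:
move_arm --pt "0 0 0 0 0 -0.015 0.045" --pt "0 0 0 0 0 -0.05 0.045" --pt "0 0 0 0 0 -0.08 0.045" --pt "0 0 0 -0.01 -0.04 -0.09 0.045" --pt "0 0 0 -0.03 -0.09 -0.09 0.045" --pt "0 0 0 -0.04 -0.14 -0.09 0.045" --pt "0 0 0 -0.05 -0.164 -0.09 0.045" --pt "0 0 0 -0.05 -0.164 -0.09 0.045"

```text
clock: 32.12
eef_pos: [426.9, 278.1, 94.1]
tcp_rot: [-3.141, 0.0, 1.571]
contact_force: [-0.1, -0.7, -1.4]
opening: 0.668
grasp_force: 27.4
```

```bash
python3 - <<'E'
from h import *
p,d,c=snap("w14")
T=np.linalg.inv(c["world_from_camera"]); K=c["camera_matrix"]
q=T@[428,306,9,1]; u,v=(K@q[:3]/q[2])[:2]
e=blob(p,"blue",u,v,55); print("bdish",e[0],e[1],ray("",*e[0],9,c).round(1),u,v, np.array(e[1])*q[2]/326.6)
E
```

```text
32.125 tcp [426.9 278.1  94.1] yaw [-3.1411e+00  3.0000e-04  1.5715e+00] F [-0.1 -0.7 -1.4]
bdish (324.0315856933594, 175.96908569335938) (109.65907287597656, 109.84320831298828) [427.4 306.6   9. ] 324.84955450912247 176.83012491841177 [78.02142182 78.15243249]
```

View pics/w14.png

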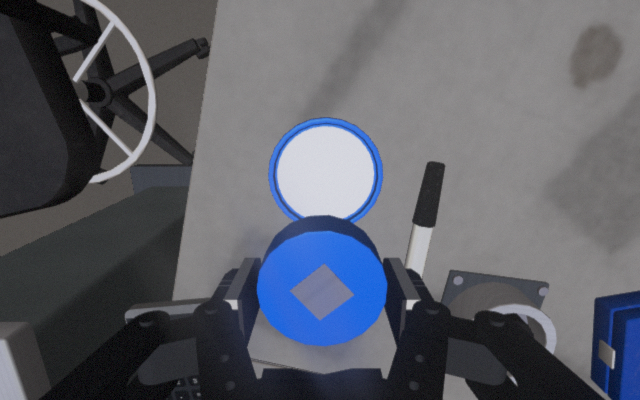

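The blue dish ring spans u 270–382 with its top at v≈117, so its centre is at about (326,173) px, or (428.7,308). The mount is held level with its sample at (323,292). I'll lower and release.

Emit:
move_arm --pt "0 0 0 0.015 0 0.01 0.045" --pt "0 0 0 0.03 0 0.035 0.045" --pt "0 0 0 0.03 0 0.06 0.045" --pt "0 0 0 0.03 0 0.075 0.045" --pt "0 0 0 0.03 0 0.082 0.045" --pt "0 0 0 0.03 0 0.085 0.045" --pt "0 0 0 0.03 0 0.0855 0.045" --pt "0 0 0 0.03 0 0.0855 0.045"

```text
clock: 33.17
eef_pos: [428.8, 308.9, 8.6]
tcp_rot: [3.141, -0.001, 1.57]
contact_force: [-2.2, 0.4, 3.6]
opening: 0.668
grasp_force: 27.7
```

Touching the floor lightly. I'll release, rise, then look over everything from the survey pose.

Emit:
move_arm --pt "0 0 0 0 0 0 0.057" --pt "0 0 0 0 0 0 0.068" --pt "0 0 0 0 0 0 0.076" --pt "0 0 0 0 0 0 0.076" --pt "0 0 0 0 0 -0.03 0.076" --pt "0 0 0 0 0 -0.08 0.08" --pt "0 0 0 0 0 -0.14 0.0854" --pt "0 0 0 -0.03 0.03 -0.2 0.0854"

```text
clock: 34.17
eef_pos: [453.4, 283.9, 201.0]
tcp_rot: [3.141, -0.001, 1.573]
contact_force: [0.7, 0.6, -0.3]
opening: 1.003
grasp_force: 0.0
```

Emit:
move_arm --pt "0 0 0 -0.03 0.02 -0.05 0.0854" --pt "0 0 0 -0.06 0.03 -0.1 0.0854" --pt "0 0 0 -0.09 0.04 -0.14 0.0854" --pt "0 0 0 -0.09 0.04 -0.14 0.0854" --pt "0 0 0 -0.09 0.04 -0.14 0.0854"

```text
clock: 34.8
eef_pos: [493.5, 193.1, 338.1]
tcp_rot: [-3.141, 0.0, 1.57]
contact_force: [-0.8, 0.8, -0.6]
opening: 0.997
grasp_force: 0.0
```

```bash
python3 - <<'E'
from h import *
p,d,c=snap("w15"); P=cloud("",d,c)
T=np.linalg.inv(c["world_from_camera"]); K=c["camera_matrix"]
def px(*x): q=T@[*x,1]; return (K@q[:3]/q[2])[:2]
for n,x,y,z,r in [("blue",428.7,308,26,16),("yellow",497,35.5,26,8),("green",440.3,-79.6,26,12),("black",562.8,185.5,36,12)]:
    print(n,[P[tuple(px(x+a,y+b,z).round().astype(int)[::-1])][2].round(1) for a,b in [(0,0),(r,0),(-r,0),(0,r),(0,-r)] if px(x+a,y+b,z)[1]<399])
cv2.imwrite("pics/w15c.png",p[:,150:500])
E
```

```text
34.8 tcp [493.5 193.1 338.1] yaw [-3.1408  0.      1.5703] F [-0.8  0.8 -0.6]
blue [np.float64(28.0), np.float64(26.7), np.float64(28.0), np.float64(27.4), np.float64(26.9)]
yellow [np.float64(27.2), np.float64(25.9), np.float64(27.8), np.float64(27.0), np.float64(26.9)]
green [np.float64(28.5), np.float64(27.7), np.float64(27.0), np.float64(26.0), np.float64(26.0)]
black [np.float64(38.3), np.float64(37.2), np.float64(36.0), np.float64(36.2), np.float64(37.2)]
```

View pics/w15c.png

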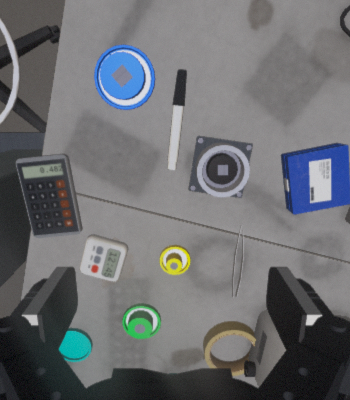

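The blue mount (crop 123,77), black mount (222,170), yellow mount (175,262) and green mount (141,322) all sit flat, with tops at about 27 mm in the dishes and about 37 mm in the holder. Red was checked earlier. I'll hand the job in.

```bash
python3 -c "
from rig import order
print(order.sign_off())"
```

```text
the job is handed in; nothing more can be done
None
```

I handed the job in at about 35 s: the red, blue, green and yellow mounts lie flat in the dishes of their colour, the black one is pressed flush in the spring holder, and nothing tipped; the sign-off returned no verdict, and I viewed 17 pictures, three over the limit of 14.

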